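Roll a vial up the reader's gutter and scan it

TASK

The glass sample vial lies across the low end of the vial reader's sloped gutter. Without pinching or lifting it, push it gently up the gutter with a fingertip, over the two low black ribs, until it lies in the pocket against the rubber stop and stays there without rolling back. Then press the green scan button on the grey box all the way down with a fingertip and let it go, leaving the other things on the table where they are.

Things in the scene. Friction and masses are not known exactly. Their poses are not given: they have to be found in the camera images.
- gutter: Open aluminium gutter of the vial reader on a fixed grey stand; place and heading vary. Origin on its floor, mid-length and mid-width, 40 mm above the table. +x runs uphill along the floor (8 degree slope), y across, z square to the floor. Floor 200 mm long, 104 mm wide between side walls 12 mm high. Nothing stands on the middle 56 mm of the floor's width: free for a finger.
- gutter_low (a point): Point on the gutter's floor at its low end, gutter x = -85 mm. Left and right of it stand two black end blocks, 24 mm high and 8 mm thick, on whose uphill faces (x = -85 mm) the vial rests at the start. They reach from the side walls to 28 mm from the middle line; between them the low end is open to a finger.
- gutter_ribs (a point): Point on the gutter's floor between the two rounded black ribs, gutter x = 67 mm. The ribs are 2.5 mm high and reach from the side walls to 28 mm from the middle line. Short of them the vial rolls back down; once over them it stays in the pocket before the stop by itself, its centre at gutter x = 78 to 80 mm, z = 15 mm.
- gutter_stop (a point): Foot of the black rubber stop, mid-width, gutter x = 95 mm. The stop, and the white reader head behind it (to x = 141 mm), stand 35 mm above the floor.
- vial_center (a point): The centre (half-way along the axis) of the closed clear glass vial with the white cap that lies across the gutter: 30 mm diameter, 100 mm long, about 40 g, smooth and slippery. At the start it is at gutter x = -70 mm. It has 2 mm of room to each side wall.
- vial: The same vial; its origin is the centre of its foot, its z axis runs along the vial from the foot to the cap, which points to the right, gutter -y.
- scan_button_top (a point): Centre of the top of the round green push button (32 mm diameter) on a 30 mm high grey box, 80 x 64 mm, that stands on the table to the left or right of the gutter. The button's top is 52 mm above the table when it is not pressed; it goes straight down.
- scan_button (a joint): Travel of the green button, m: 0 released, 0.006 fully down (about 5 N); it springs back. At least 0.0045 counts as pressed.
- powder_bottle: White capped plastic bottle, 38 mm diameter, 84 mm tall, standing beside the gutter on the side away from the button box; origin at the centre of its foot. To be left alone.
- dropper: Small brown dropper bottle with orange teat, 21 mm diameter, 77 mm tall, standing left of the gutter's high end; origin at the centre of its foot. To be left alone.
- spare_vial: A second glass vial with white cap, 30 mm diameter, 80 mm tall, standing upright right of the gutter's high end; origin at the centre of its foot. To be left alone.
- tape: Roll of tan tape lying flat, 96 mm diameter, 25 mm high, at the back left; origin at the centre of its underside. To be left alone.

How it is judged:
By the outcome, as a careful person would: the job done as asked, in the order asked, and still so for the second after the job is handed in, with the robot touching nothing.
It also fails if it takes over 45 s, if anything falls off the work surface, if the arm or the gripper's body presses on something with over 40 N, if the wrist force passes 120 N, or if a joint passes its speed limit or range.

ROBOT

A 6-joint arm with a two-finger parallel gripper is mounted at the origin on a cart in front of the work surface, level with it; the furniture and walls round the work are solid. World frame = base frame: x ahead of the robot, y to its left, z up, the work surface at z = 0. Lengths are in m, angles in rad, forces in N, time in s.
With the tool pointing down it reaches from about 0.25 to 0.775 m from the base axis. Payload 4 kg.
Tool frame: the origin (TCP) lies at the centre of the arm's flange, where the gripper is bolted on; the fingertips stand 199 mm ahead of it and the grasp point (between the pads) lies 180 mm ahead of it (robot.tcp_to_tips is the z of the fingertips in the tool frame, in m); z points along the fingers, y is the line along which they close (so a half turn about z gives the same grasp; the last joint's range is limited). The gripper opens to 94 mm and grips with 3 to 60 N. Pads are 16 mm wide; open, the fingers measure 119 mm over their backs; the gripper's body (75 mm by 177 mm) begins 78 mm behind the grasp point.
Start: joints at [1.137, 0.087, 1.371, -0, 1.684, -0.103], TCP at [0.179, 0.52, 0.405] pointing down, gripper open.
Joint ranges: [-3.1, 3.1], [-0.76, 2.03], [0.27, 2.55], [-1.08, 4.22], [0.17, 2.65], [-2.57, 2.57]. Speed limits (rad/s): [2.79, 2.79, 3.14, 3.14, 3.14, 3.14].

INTERFACE

Orientations are given as [roll, pitch, yaw] about the fixed x, y, z axes, in that order (R = Rz(yaw) Ry(pitch) Rx(roll)).
In Python, from bench import robot gives the robot as it stands.
- The arm moves only by the tool play_rows, never from a script. Its arguments are lists of equal length, an entry for each row: "translation": the shift along the tool's x, y, z scaled (see below), a list of three; "twist": the turn, a rotation vector about the tool's x, y, z scaled (see below), a list of three; "gripper": the opening, from -1 (shut) to 1 (fully open). A call has 1 to 8 rows; each row shifts and turns the commanded pose from where the row before left it, along the tool's axes as they then stand; what a row does not reach is not made up. The controller multiplies each number of a shift by 0.04 m and each number of a turn by 0.1 rad. A row lasts 1/10 s, in which the tool goes at most 50 mm and 8.59 degrees, less where a joint would pass 70% of its speed; a pose out of reach is approached as far as the arm can. A call with a number of a shift or a turn outside -1 to 1 is refused whole. A call with a gripper value outside its range is refused whole. The fingers move at their own pace and stop on an object; the grip force is fixed at half the most. Time passes only in rows, so rows that do not move let the fingers close. It gives the time, the measured TCP pose, the force, the opening and the grip force at its end, in the units of the state.
- robot.get_obs(): the state, without advancing time (a new reading comes with each control period).
- robot.snapshot(name): name is "side" or "top" or "wrist"; returns the picture (420x560x3 uint8, red, green, blue); there is no depth.
- robot.camera_model(name): a dict with "camera_matrix" (3x3 intrinsics, pixels), "rvec" (rotation vector, rad) and "tvec" (3), from world to camera coordinates, as OpenCV has them. Camera axes: x right, y down, z forward; pixel columns grow to the right and rows downward; lengths in m; the calibration is good to about 2 mm. The wrist camera is an equidistant fisheye: a pixel r from the principal point sees the ray r / f radians off the axis. A picture is of the moment at which its call begins: read the wrist's pose just before it. camera_model takes no time and is no camera call; for the wrist camera it gives the pose at the moment of the call.
- robot.close_job(): hands the job in; it is judged then, once.
Trained networks look in the newest picture that a camera, given by its name, has taken for a name from the list of things; names that differ only in an ending like _2 or _b are one class to them, and where a whole thing is asked for, a point or a joint stands for the part that bears it (a point fixed in the world has none). Each returns a list of dicts, best first, with "score" (0 to 1); they miss things now and then, are a little off and sometimes report something else, mostly with a low value. They report only what shows in the picture. A call takes as long as a camera call.
- robot.recognise(name, camera): "centre" ([x, y, z] in m, in world coordinates, good to about 4 mm: the middle of the surface that is visible of it).
- robot.spot_point(name, camera): "centre" ([x, y, z] in m, in world coordinates, good to about 4 mm: a listed point, or the origin of a listed thing).
The state is a dict: "time": time; "joint_positions": joint angles; "qvel": joint speeds; "joint_torque": joint torques, N m; "tool_pos": TCP position; "ee_rot": TCP orientation; "wrist_force": force on the tool from outside, world axes, zero at the start; "wrist_torque": the same for the moment, N m; "width": finger opening in m; "finger_force": force on a finger pad.
Only numpy, scipy, OpenCV 4.12 (cv2) and the standard library are available. Lean on these libraries where they do the work, as an engineer would, in place of code of your own. Each camera call takes 0.05 s, during which the arm holds its last target. There are 200 camera calls.

## Working session

There is one attempt and no reset: what is moved stays moved. The work goes in short steps, Python scripts to look and compute and a tool call to move; the robot and the scene stay as the last step left them, time stands still between calls to the robot, and variables do not carry over. Pictures are saved under pics/ and viewed, at most 10 in all, crops included, and the job is handed in when it is done.

Besides the shell and the picture viewer there is one more tool, called after "Request:" by a JSON object that holds its "op" and its "data", one argument or row to a line. play_rows: Moves the arm, as the interface text tells. Its arguments: {"type":"object","properties":{"translation":{"type":"array","items":{"type":"array","items":{"type":"number","minimum":-1,"maximum":1}}},"twist":{"type":"array","items":{"type":"array","items":{"type":"number","minimum":-1,"maximum":1}}},"gripper":{"type":"array","items":{"type":"number"}}},"required":["translation","twist","gripper"]}

```bash
mkdir -p pics; ls; python3 - <<'E'
from bench import robot
import cv2,numpy as np
o=robot.get_obs();print({k:np.round(v,3).tolist() for k,v in o.items()})
for c in ("top","side"):
    im=robot.snapshot(c);cv2.imwrite(f"pics/{c}0.png",im[:,:,::-1])
    for n in ("gutter","gutter_low","gutter_ribs","gutter_stop","vial_center","vial","scan_button_top","powder_bottle","dropper","spare_vial","tape"):
        r=robot.spot_point(n,c)
        print(c,n,[(round(d["score"],2),np.round(d["centre"],3).tolist()) for d in r[:2]])
E
```

```text
pics
{'time': 0.0, 'joint_positions': [1.137, 0.088, 1.372, 0.0, 1.684, -0.103], 'qvel': [0.001, -0.002, 0.002, -0.001, -0.001, -0.0], 'joint_torque': [-0.0, -34.02, -30.242, 0.072, 0.033, -0.0], 'tool_pos': [0.179, 0.52, 0.404], 'ee_rot': [-3.139, -0.0, 2.811], 'wrist_force': [0.672, -0.047, -0.064], 'wrist_torque': [-0.032, 0.0, 0.02], 'finger_force': 0.0, 'width': 0.094}
top gutter [(0.57, [0.561, 0.016, 0.041])]
top gutter_low [(0.97, [0.471, 0.036, 0.028])]
top gutter_ribs [(0.88, [0.624, 0.002, 0.048])]
top gutter_stop [(0.55, [0.65, -0.008, 0.049])]
top vial_center [(0.62, [0.489, 0.03, 0.048])]
top vial [(0.59, [0.497, 0.082, 0.042])]
top scan_button_top [(0.61, [0.496, -0.107, 0.058])]
top powder_bottle [(0.71, [0.496, -0.107, 0.055]), (0.61, [0.596, 0.151, 0.0])]
top dropper [(0.52, [0.699, 0.09, -0.0])]
top spare_vial [(0.58, [0.562, 0.013, 0.044]), (0.54, [0.648, -0.1, 0.002])]
top tape [(0.7, [0.728, 0.342, -0.0]), (0.36, [0.651, -0.008, 0.051])]
side gutter [(0.62, [0.56, 0.019, 0.037])]
side gutter_low [(0.68, [0.479, 0.032, 0.03]), (0.5, [0.735, 0.344, 0.002])]
side gutter_ribs [(0.72, [0.622, 0.002, 0.049])]
side gutter_stop [(0.94, [0.65, -0.006, 0.054])]
side vial_center [(0.89, [0.492, 0.033, 0.036])]
side vial [(0.66, [0.505, 0.082, 0.043])]
side scan_button_top [(0.53, [0.494, -0.112, 0.051]), (0.38, [0.488, 0.036, 0.039])]
side powder_bottle [(0.84, [0.594, 0.154, -0.006])]
side dropper [(0.49, [0.699, 0.088, 0.001])]
side spare_vial []
side tape [(0.72, [0.735, 0.341, 0.001])]
```

View pics/top0.png

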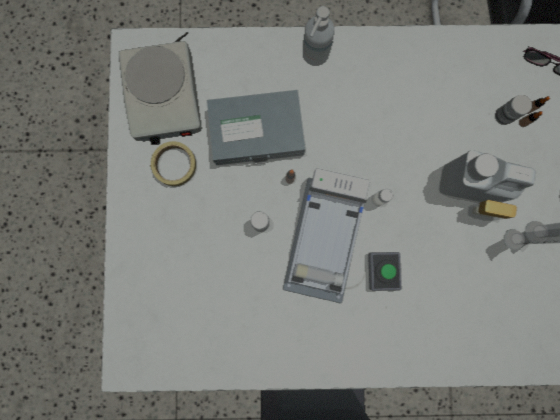

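View pics/side0.png

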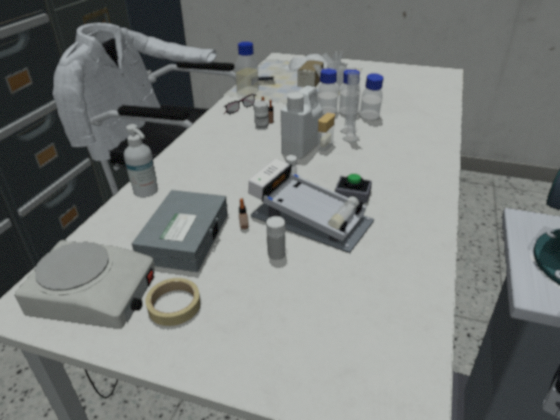

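The top view has the gutter around (325,235), heading about -13°, with the vial near (315,273) at the low end and the button at (389,271). The side view agrees.

```bash
cat > h.py <<'E'
import numpy as np
from scipy.spatial.transform import Rotation as Ro
from bench import robot
# gutter pose: origin xy, heading
G=dict(o=[0.5605,0.0155,0.040],yaw=np.radians(-13.3))
def gut():
    R=Ro.from_euler('z',G['yaw'])*Ro.from_euler('y',-np.radians(8)); return R.as_matrix(),np.array(G['o'])
def target(tip_g):   # tip position in gutter coords, tool square to floor
    R,o=gut(); T=np.c_[-R[:,0],R[:,1],-R[:,2]]
    return o+R@np.array(tip_g)-0.199*T[:,2],T
def delta(p,T):
    s=robot.get_obs(); C=Ro.from_euler('xyz',s['ee_rot']).as_matrix()
    d=np.array(p)-s['tool_pos']
    print('t',round(s['time'],2),'pos',np.round(s['tool_pos'],4),'rows: cur-axes',np.round(C.T@d/.04,2),'tgt-axes',np.round(T.T@d/.04,2),'rot',np.round(Ro.from_matrix(C.T@T).as_rotvec()/.1,2))
def down(yaw): return Ro.from_euler('xyz',[np.pi,0,yaw]).as_matrix()
E
python3 - <<'E'
from h import *
# fit gutter from detections
obs={-85:[(.471,.036),(.479,.032)],67:[(.624,.002),(.622,.002)],95:[(.650,-.008),(.650,-.006)],0:[(.561,.016),(.560,.019)],-70:[(.489,.030),(.492,.033)]}
zz={-70:15}
from scipy.optimize import least_squares
def f(v):
    G['o']=[v[0],v[1],.04];G['yaw']=v[2];R,o=gut()
    return np.concatenate([(o+R@np.array([x/1e3,0,zz.get(x,0)/1e3]))[:2]-q for x in obs for q in obs[x]])
r=least_squares(f,[.56,.016,-.23],loss='soft_l1',f_scale=.003);print(r.x,np.degrees(r.x[2]));print(np.round(r.fun*1e3,1))
G['o']=[r.x[0],r.x[1],.04];G['yaw']=r.x[2]
delta(*target([-.11,0,.09]))
E
```

```text
[ 0.5591121   0.0158814  -0.22836946] -13.084606004237056
[ 6.1 -1.1 -1.9  2.9 -0.3 -1.1  1.7 -1.1  0.7  2.6  0.7  0.6 -1.9 -0.1
 -0.9 -3.1  0.6  2.  -2.4 -1. ]
t 1.2 pos [0.1787 0.5202 0.4047] rows: cur-axes [-9.38 -9.22  2.35] tgt-axes [ -7.98 -10.13   3.49] rot [-0.07 -1.39 -1.02]
```

Request:
{"op": "play_rows", "data": {
  "translation": [
    [-0.8,-0.78,0.1],
    [-0.8,-0.78,0.1],
    [-0.8,-0.78,0.1],
    [-0.8,-0.78,0.1],
    [-0.8,-0.78,0.1],
    [-0.8,-0.78,0.1],
    [-0.8,-0.78,0.1],
    [-0.8,-0.78,0.1]
  ],
  "twist": [
    [0,0,0],
    [0,0,0],
    [0,0,0],
    [0,0,0],
    [0,0,0],
    [0,0,0],
    [0,0,0],
    [0,0,0]
  ],
  "gripper": [-1,-1,-1,-1,-1,-1,-1,-1]
}}

```text
time: 2.0
tool_pos: [0.3399, 0.1993, 0.3729]
ee_rot: [3.141, 0.001, 2.811]
wrist_force: [-0.3, -0.2, 0.1]
width: 0.0335
finger_force: 0.0
```

Request:
{"op": "play_rows", "data": {
  "translation": [
    [-0.8,-0.78,0.1],
    [-0.8,-0.78,0.1],
    [0,0,0],
    [0,0,0],
    [0,0,0]
  ],
  "twist": [
    [0,0,0],
    [0,0,0],
    [0,-0.7,-0.5],
    [0,-0.7,-0.5],
    [0,0,0]
  ],
  "gripper": [-1,-1,-1,-1,-1]
}}

```text
time: 2.5
tool_pos: [0.3797, 0.1207, 0.3649]
ee_rot: [-3.135, 0.141, 2.91]
wrist_force: [0.8, 0.3, -0.8]
width: 0.0002
finger_force: 0.0
```

```bash
sed -i "s/^G=.*/G=dict(o=[0.559,0.0159,0.040],yaw=np.radians(-13.1))/" h.py; python3 - <<'E'
from h import *
delta(*target([-.11,0,.09]))
E
```

```text
t 2.5 pos [0.3797 0.1207 0.3649] rows: cur-axes [-1.03 -1.52  1.52] tgt-axes [-1.03 -1.54  1.51] rot [-0.07  0.01 -0.03]
```

Request:
{"op": "play_rows", "data": {
  "translation": [
    [-0.5,-0.76,0.7],
    [-0.5,-0.76,0.7],
    [0,0,0]
  ],
  "twist": [
    [0,0,0],
    [0,0,0],
    [0,0,0]
  ],
  "gripper": [-1,-1,-1]
}}

```text
time: 2.8
tool_pos: [0.4119, 0.0485, 0.3117]
ee_rot: [-3.132, 0.132, 2.907]
wrist_force: [0.6, -0.7, -0.0]
width: 0.0006
finger_force: 0.0
```

```bash
python3 - <<'E'
from h import *
import cv2
delta(*target([-.11,0,.006]))
m=robot.camera_model("wrist")
im=robot.snapshot("wrist")
for n in ("gutter_low","gutter_ribs","gutter_stop","vial_center","scan_button_top"):
    print(n,[(round(d["score"],2),np.round(d["centre"],3).tolist()) for d in robot.spot_point(n,"wrist")[:2]])
K=np.array(m["camera_matrix"]);Rw=Ro.from_rotvec(np.ravel(m["rvec"])).as_matrix();t=np.ravel(m["tvec"])
def proj(P):
    c=Rw@P+t;th=np.arctan2(np.hypot(c[0],c[1]),c[2]);u=c[:2]/max(1e-9,np.hypot(c[0],c[1]))
    return (K[0,2]+K[0,0]*th*u[0],K[1,2]+K[1,1]*th*u[1])
R,o=gut();im=cv2.resize(im[:,:,::-1],None,fx=1.4,fy=1.4,interpolation=cv2.INTER_CUBIC)
for g in [(-.085,.028,.024),(-.085,-.028,.024),(-.093,.028,.024),(-.093,-.028,.024),(-.1,.052,.012),(-.1,-.052,.012),(.1,.052,.012),(.095,.0,0),(.095,-.052,.035),(.095,.052,.035),(.067,.028,0),(.067,-.028,0)]:
    p=proj(o+R@np.array(g));cv2.circle(im,(int(p[0]*1.4),int(p[1]*1.4)),2,(0,0,255),-1)
cv2.imwrite("pics/w1.png",im)
E
```

```text
t 2.8 pos [0.4119 0.0485 0.3117] rows: cur-axes [-0.05  0.06  2.13] tgt-axes [-0.03  0.04  2.13] rot [-0.1  -0.07 -0.06]
gutter_low [(0.83, [0.475, 0.035, 0.024])]
gutter_ribs []
gutter_stop []
vial_center []
scan_button_top [(0.62, [0.498, -0.11, 0.056])]
```

View pics/w1.png

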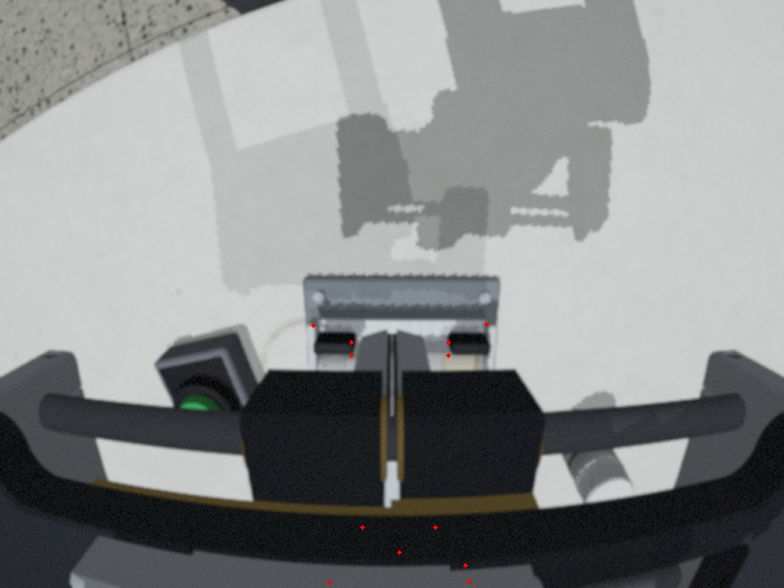

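The predicted block corners, (351,342) and (449,342), land on the black blocks in the wrist view to within 1–2 mm. The gutter pose is good enough, so I'll go down behind the vial.

Request:
{"op": "play_rows", "data": {
  "translation": [
    [-0.01,0.02,0.6],
    [-0.01,0.02,0.6],
    [-0.01,0.0,0.5],
    [0,0,0.4],
    [0,0,0]
  ],
  "twist": [
    [0,0,0],
    [0,0,0],
    [0,0,0],
    [0,0,0],
    [0,0,0]
  ],
  "gripper": [-1,-1,-1,-1,-1]
}}

```text
time: 3.6
tool_pos: [0.4241, 0.0497, 0.2306]
ee_rot: [-3.134, 0.136, 2.913]
wrist_force: [-1.0, 0.3, 0.1]
width: 0.0005
finger_force: 0.0
```

```bash
python3 - <<'E'
from h import *
delta(*target([-.11,0,.006]))
delta(*target([.056,0,.006]))
E
```

```text
t 3.6 pos [0.4241 0.0497 0.2306] rows: cur-axes [-0.03 -0.06  0.08] tgt-axes [-0.03 -0.06  0.08] rot [-0.08 -0.04  0.  ]
t 3.6 pos [0.4241 0.0497 0.2306] rows: cur-axes [-4.18 -0.06  0.06] tgt-axes [-4.18 -0.06  0.08] rot [-0.08 -0.04  0.  ]
```

Request:
{"op": "play_rows", "data": {
  "translation": [
    [-0.1,-0.02,0.03],
    [-0.1,-0.02,0.02],
    [-0.1,-0.02,0],
    [-0.05,0,0],
    [-0.05,0,0],
    [-0.05,0,0],
    [-0.07,0,0],
    [-0.1,0,0]
  ],
  "twist": [
    [0,0,0],
    [0,0,0],
    [0,0,0],
    [0,0,0],
    [0,0,0],
    [0,0,0],
    [0,0,0],
    [0,0,0]
  ],
  "gripper": [-1,-1,-1,-1,-1,-1,-1,-1]
}}

```text
time: 4.4
tool_pos: [0.4486, 0.0408, 0.2336]
ee_rot: [-3.135, 0.14, 2.912]
wrist_force: [-0.3, 0.2, -1.0]
width: 0.0003
finger_force: 0.1
```

Request:
{"op": "play_rows", "data": {
  "translation": [
    [-0.1,0,0],
    [-0.1,0,0],
    [-0.1,0,0],
    [-0.1,0,0],
    [-0.1,0,0],
    [-0.1,0,0],
    [-0.1,0,0],
    [-0.1,0,0]
  ],
  "twist": [
    [0,0,0],
    [0,0,0],
    [0,0,0],
    [0,0,0],
    [0,0,0],
    [0,0,0],
    [0,0,0],
    [0,0,0]
  ],
  "gripper": [-1,-1,-1,-1,-1,-1,-1,-1]
}}

```text
time: 5.2
tool_pos: [0.4797, 0.0335, 0.2382]
ee_rot: [-3.135, 0.14, 2.911]
wrist_force: [-1.1, -0.3, 0.1]
width: 0.0002
finger_force: 0.1
```

```bash
python3 - <<'E'
from h import *
import cv2
delta(*target([.056,0,.006]))
for c in ("top","side"):
    im=robot.snapshot(c)
    print(c,[(round(d["score"],2),np.round((gut()[0].T@(np.array(d["centre"])-gut()[1])),3).tolist()) for d in robot.spot_point("vial_center",c)[:2]])
    if c=="side": cv2.imwrite("pics/s2.png",cv2.resize(im[150:270,210:400,::-1],None,fx=4,fy=4,interpolation=cv2.INTER_CUBIC))
E
```

```text
t 5.2 pos [0.4797 0.0335 0.2382] rows: cur-axes [-2.72  0.03  0.06] tgt-axes [-2.72  0.02  0.06] rot [-0.07  0.   -0.02]
top [(0.77, [-0.031, -0.004, 0.015]), (0.67, [0.065, 0.002, -0.001])]
side [(0.76, [-0.022, 0.001, 0.009])]
```

View pics/s2.png

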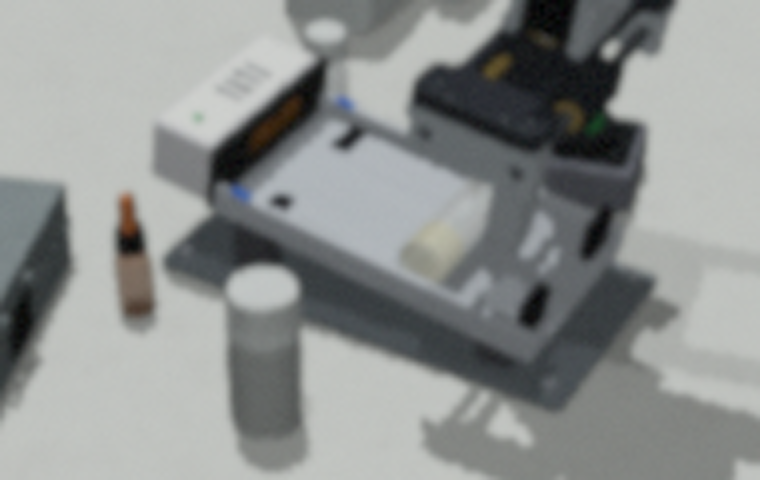

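The vial (yellowish, near (435,245) in the crop) has rolled ahead of the finger and lies square in the gutter. I'll keep pushing.

Request:
{"op": "play_rows", "data": {
  "translation": [
    [-0.06,0,0.01],
    [-0.1,0,0.01],
    [-0.1,0,0.01],
    [-0.1,0,0],
    [-0.1,0,0],
    [-0.1,0,0],
    [-0.1,0,0],
    [-0.1,0,0]
  ],
  "twist": [
    [0,0,0],
    [0,0,0],
    [0,0,0],
    [0,0,0],
    [0,0,0],
    [0,0,0],
    [0,0,0],
    [0,0,0]
  ],
  "gripper": [-1,-1,-1,-1,-1,-1,-1,-1]
}}

```text
time: 6.2
tool_pos: [0.5092, 0.0266, 0.2412]
ee_rot: [-3.135, 0.14, 2.911]
wrist_force: [-0.0, 0.5, 0.1]
width: 0.0
finger_force: 0.1
```

Request:
{"op": "play_rows", "data": {
  "translation": [
    [-0.1,0,0],
    [-0.1,0,0],
    [-0.1,0,0],
    [-0.1,0,0],
    [-0.1,0,0],
    [-0.1,0,0],
    [-0.1,0,0],
    [-0.1,0,0]
  ],
  "twist": [
    [0,0,0],
    [0,0,0],
    [0,0,0],
    [0,0,0],
    [0,0,0],
    [0,0,0],
    [0,0,0],
    [0,0,0]
  ],
  "gripper": [-1,-1,-1,-1,-1,-1,-1,-1]
}}

```text
time: 7.0
tool_pos: [0.54, 0.0194, 0.2457]
ee_rot: [-3.135, 0.14, 2.911]
wrist_force: [-0.6, -1.0, 0.3]
width: 0.0
finger_force: 0.1
```

Request:
{"op": "play_rows", "data": {
  "translation": [
    [-0.1,0,0],
    [-0.1,0,0],
    [-0.08,0,0],
    [-0.07,0,0],
    [-0.07,0,0],
    [-0.07,0,0],
    [-0.07,0,0],
    [-0.07,0,0]
  ],
  "twist": [
    [0,0,0],
    [0,0,0],
    [0,0,0],
    [0,0,0],
    [0,0,0],
    [0,0,0],
    [0,0,0],
    [0,0,0]
  ],
  "gripper": [-1,-1,-1,-1,-1,-1,-1,-1]
}}

```text
time: 7.8
tool_pos: [0.564, 0.0138, 0.2491]
ee_rot: [-3.135, 0.139, 2.911]
wrist_force: [-0.4, 0.1, 0.7]
width: 0.0004
finger_force: 0.4
```

```bash
python3 - <<'E'
from h import *
import cv2
delta(*target([.056,0,.006]))
for c in ("top","side"):
    im=robot.snapshot(c)
    print(c,[(round(d["score"],2),np.round((gut()[0].T@(np.array(d["centre"])-gut()[1])),3).tolist()) for d in robot.spot_point("vial_center",c)[:2]])
E
```

```text
t 7.8 pos [0.564  0.0138 0.2491] rows: cur-axes [-0.54  0.02  0.03] tgt-axes [-0.54  0.02  0.03] rot [-0.07 -0.01 -0.01]
top [(0.45, [0.056, 0.001, 0.018])]
side [(0.58, [0.06, 0.001, 0.01]), (0.53, [-0.001, 0.141, -0.044])]
```

Request:
{"op": "play_rows", "data": {
  "translation": [
    [-0.06,0,0],
    [-0.06,0,0],
    [-0.06,0,0],
    [-0.06,0,0],
    [-0.06,0,0],
    [-0.06,0,0],
    [-0.05,0,0],
    [-0.04,0,0]
  ],
  "twist": [
    [0,0,0],
    [0,0,0],
    [0,0,0],
    [0,0,0],
    [0,0,0],
    [0,0,0],
    [0,0,0],
    [0,0,0]
  ],
  "gripper": [-1,-1,-1,-1,-1,-1,-1,-1]
}}

```text
time: 8.8
tool_pos: [0.5816, 0.0096, 0.2517]
ee_rot: [-3.135, 0.14, 2.911]
wrist_force: [0.3, 0.2, -0.4]
width: 0.0005
finger_force: 0.0
```

```bash
python3 - <<'E'
from h import *
import cv2
delta(*target([.056,0,.006]))
for c in ("top","side"):
    im=robot.snapshot(c)
    print(c,[(round(d["score"],2),np.round((gut()[0].T@(np.array(d["centre"])-gut()[1])),3).tolist()) for d in robot.spot_point("vial_center",c)[:2]])
    if c=="side": cv2.imwrite("pics/s3.png",cv2.resize(im[150:270,210:400,::-1],None,fx=4,fy=4,interpolation=cv2.INTER_CUBIC))
E
```

```text
t 8.8 pos [0.5816 0.0096 0.2517] rows: cur-axes [-0.08  0.03  0.03] tgt-axes [-0.08  0.03  0.03] rot [-0.07  0.   -0.02]
top []
side [(0.71, [0.079, -0.003, 0.008])]
```

View pics/s3.png

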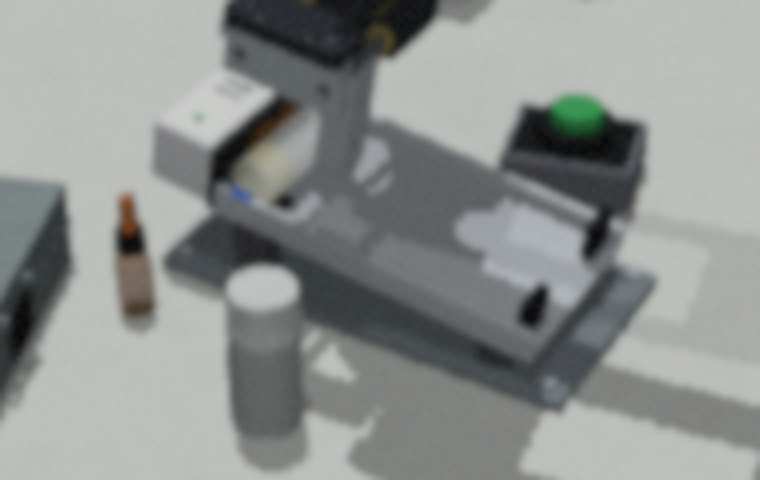

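The vial lies against the stop with the black rib, at (285,200) in the crop, now downhill of it. I'll back the finger off, lift it and check.

Request:
{"op": "play_rows", "data": {
  "translation": [
    [0.05,0,0],
    [0.1,0,0],
    [0.3,0,0],
    [0.5,0,0],
    [0.5,0,-0.3],
    [0.5,0,-0.8],
    [0.5,0,-1],
    [0,0,-0.5]
  ],
  "twist": [
    [0,0,0],
    [0,0,0],
    [0,0,0],
    [0,0,0],
    [0,0,0],
    [0,0,0],
    [0,0,0],
    [0,0,0]
  ],
  "gripper": [-1,-1,-1,-1,-1,-1,-1,-1]
}}

```text
time: 9.8
tool_pos: [0.471, 0.0365, 0.344]
ee_rot: [-3.136, 0.143, 2.912]
wrist_force: [0.7, 0.1, -0.5]
width: 0.0006
finger_force: 0.0
```

```bash
python3 - <<'E'
from h import *
import cv2
R,o=gut()
for c in ("top","side"):
    im=robot.snapshot(c)
    print(c,[(round(d["score"],2),np.round((R.T@(np.array(d["centre"])-o)),3).tolist()) for d in robot.spot_point("vial_center",c)[:2]])
    print(c,[(round(d["score"],2),np.round(d["centre"],4).tolist()) for d in robot.spot_point("scan_button_top",c)[:2]])
    # colour-based button: centroid of green, ray to z=.052
    hsv=cv2.cvtColor(im,cv2.COLOR_RGB2HSV);mk=cv2.inRange(hsv,(45,120,60),(85,255,255))
    n,l,st,ce=cv2.connectedComponentsWithStats(mk);i=1+np.argmax(st[1:,4]);m=robot.camera_model(c)
    q=cv2.undistortPoints(ce[i].reshape(1,1,2),np.array(m["camera_matrix"]),None).ravel();Rw=Ro.from_rotvec(np.ravel(m["rvec"])).as_matrix()
    d=Rw.T@np.r_[q,1];C=-Rw.T@np.ravel(m["tvec"]);print('green',ce[i],st[i],C+d*(.050-C[2])/d[2])
    if c=="side": cv2.imwrite("pics/s4.png",cv2.resize(im[150:270,210:400,::-1],None,fx=4,fy=4,interpolation=cv2.INTER_CUBIC))
delta([.495,-.109,.052+.199+.03],down(2.911))
E
```

```text
top [(0.6, [0.078, -0.003, 0.02])]
top [(0.74, [0.5987, 0.1505, 0.0025]), (0.69, [0.6283, -0.0027, 0.0698])]
green [388.96875   269.3828125] [381 264  15  13 128] [ 0.49792171 -0.11094808  0.05      ]
side [(0.97, [0.076, -0.002, 0.01])]
side [(0.7, [0.6218, -0.0002, 0.0482]), (0.7, [0.6951, 0.086, -0.0034])]
green [353.76136364 178.57954545] [347 175  14   8  88] [ 0.49265989 -0.09776895  0.05      ]
t 10.1 pos [0.4727 0.0358 0.339 ] rows: cur-axes [-1.16 -3.38  1.65] tgt-axes [-1.37 -3.4   1.45] rot [-0.08  1.36 -0.  ]
```

View pics/s4.png

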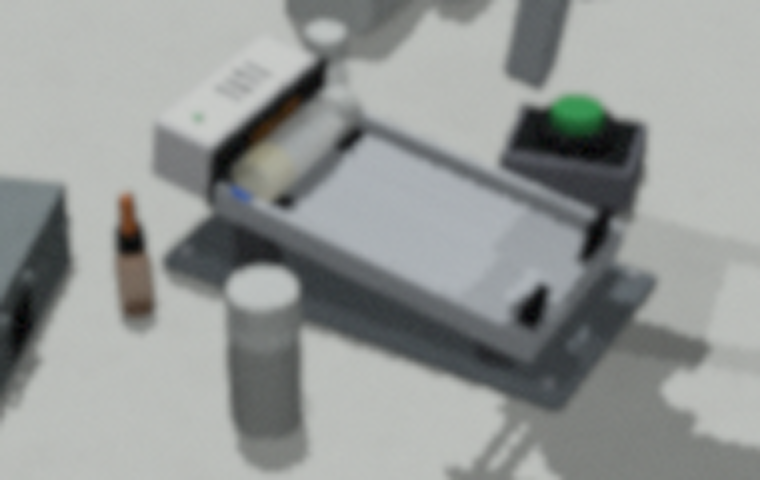

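The vial stays at gutter x ≈ 77 mm, in the pocket, with the finger clear. Next is the button at about (0.497, -0.110).

Request:
{"op": "play_rows", "data": {
  "translation": [
    [0,0,0],
    [0,0,0],
    [-0.3,-0.68,0],
    [-0.3,-0.68,0],
    [-0.3,-0.68,0],
    [-0.3,-0.68,0.1],
    [-0.2,-0.68,0.2],
    [0,0,0]
  ],
  "twist": [
    [0,0.68,0],
    [0,0.68,0],
    [0,0,0],
    [0,0,0],
    [0,0,0],
    [0,0,0],
    [0,0,0],
    [0,0,0]
  ],
  "gripper": [-1,-1,-1,-1,-1,-1,-1,-1]
}}

```text
time: 10.9
tool_pos: [0.4961, -0.1122, 0.3265]
ee_rot: [-3.134, -0.002, 2.906]
wrist_force: [-0.2, 0.6, 0.2]
width: 0.0006
finger_force: 0.0
```

```bash
python3 - <<'E'
from h import *
import cv2
delta([.497,-.110,.052+.199+.01],down(2.911))
im=robot.snapshot("wrist")
print([(round(d["score"],2),np.round(d["centre"],4).tolist()) for d in robot.spot_point("scan_button_top","wrist")[:2]])
cv2.imwrite("pics/w5.png",im[:,:,::-1])
E
```

```text
t 10.9 pos [ 0.4961 -0.1122  0.3265] rows: cur-axes [-0.01  0.07  1.64] tgt-axes [-0.01  0.06  1.64] rot [-0.07 -0.03 -0.05]
[(0.62, [0.4967, -0.1098, 0.053])]
```

View pics/w5.png

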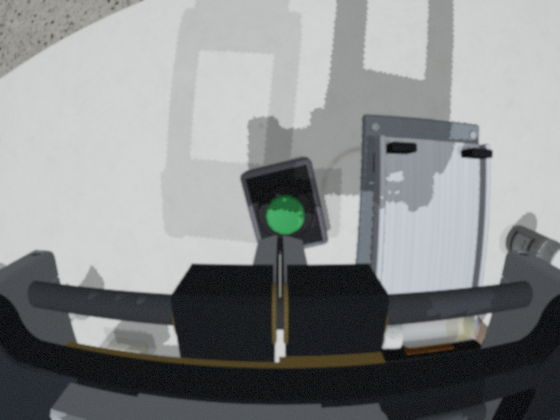

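The wrist view shows the closed fingertips directly above the green button, which sits at (285,213), and the detector puts it at (0.497,-0.110). I'll go down.

Request:
{"op": "play_rows", "data": {
  "translation": [
    [0,0.06,0.5],
    [0,0,0.5],
    [0,0,0.4],
    [0,0,0.24],
    [0,0,0.1],
    [0,0,0.1],
    [0,0,0]
  ],
  "twist": [
    [0,0,0],
    [0,0,0],
    [0,0,0],
    [0,0,0],
    [0,0,0],
    [0,0,0],
    [0,0,0]
  ],
  "gripper": [-1,-1,-1,-1,-1,-1,-1]
}}

```text
time: 11.7
tool_pos: [0.4971, -0.1075, 0.2567]
ee_rot: [-3.135, 0.004, 2.911]
wrist_force: [0.3, -0.4, 0.1]
width: 0.0004
finger_force: 0.0
```

Request:
{"op": "play_rows", "data": {
  "translation": [
    [0,-0.05,0.05],
    [0,0,0.05],
    [0,0,0.05],
    [0,0,0.04],
    [0,0,0.04],
    [0,0,0.03],
    [0,0,0]
  ],
  "twist": [
    [0,0,0],
    [0,0,0],
    [0,0,0],
    [0,0,0],
    [0,0,0],
    [0,0,0],
    [0,0,0]
  ],
  "gripper": [-1,-1,-1,-1,-1,-1,-1]
}}

```text
time: 12.4
tool_pos: [0.4967, -0.1098, 0.2466]
ee_rot: [-3.134, 0.005, 2.91]
wrist_force: [0.2, -0.7, 5.5]
width: 0.0005
finger_force: 2.1
```

Request:
{"op": "play_rows", "data": {
  "translation": [
    [0,0,0.03],
    [0,0,0.03],
    [0,0,0]
  ],
  "twist": [
    [0,0,0],
    [0,0,0],
    [0,0,0]
  ],
  "gripper": [-1,-1,-1]
}}

```text
time: 12.7
tool_pos: [0.4968, -0.1098, 0.2454]
ee_rot: [-3.134, 0.005, 2.911]
wrist_force: [-2.2, 0.4, 9.1]
width: 0.0004
finger_force: 5.0
```

Request:
{"op": "play_rows", "data": {
  "translation": [
    [0,0,0.03],
    [0,0,0.02],
    [0,0,0]
  ],
  "twist": [
    [0,0,0],
    [0,0,0],
    [0,0,0]
  ],
  "gripper": [-1,-1,-1]
}}

```text
time: 13.0
tool_pos: [0.4968, -0.1098, 0.2452]
ee_rot: [-3.134, 0.005, 2.911]
wrist_force: [-6.1, 0.7, 17.6]
width: 0.0002
finger_force: 9.0
```

At 17.6 N with no further travel, the button is on its hard stop. I'll let it go.

Request:
{"op": "play_rows", "data": {
  "translation": [
    [0,0,-0.1],
    [0,0,-0.2],
    [0,0,-0.5],
    [0,0,-0.8],
    [0,0,-0.8],
    [0,0,-0.5],
    [0,0,0],
    [0,0,0]
  ],
  "twist": [
    [0,0,0],
    [0,0,0],
    [0,0,0],
    [0,0,0],
    [0,0,0],
    [0,0,0],
    [0,0,0],
    [0,0,0]
  ],
  "gripper": [-1,-1,-1,-1,-1,-1,-1,-1]
}}

```text
time: 13.8
tool_pos: [0.4962, -0.1087, 0.3567]
ee_rot: [-3.135, 0.002, 2.911]
wrist_force: [0.5, -0.3, -0.2]
width: 0.0004
finger_force: 0.0
```

```bash
python3 - <<'E'
from h import *
import cv2
R,o=gut()
for c in ("side","top"):
    im=robot.snapshot(c)
    print(c,[(round(d["score"],2),np.round((R.T@(np.array(d["centre"])-o)),3).tolist()) for d in robot.spot_point("vial_center",c)[:2]])
    if c=="side": cv2.imwrite("pics/s6.png",cv2.resize(im[150:270,210:400,::-1],None,fx=4,fy=4,interpolation=cv2.INTER_CUBIC))
E
```

```text
side [(0.63, [0.074, -0.001, 0.01]), (0.18, [0.094, -0.001, -0.0])]
top [(0.63, [0.078, -0.003, 0.021])]
```

View pics/s6.png

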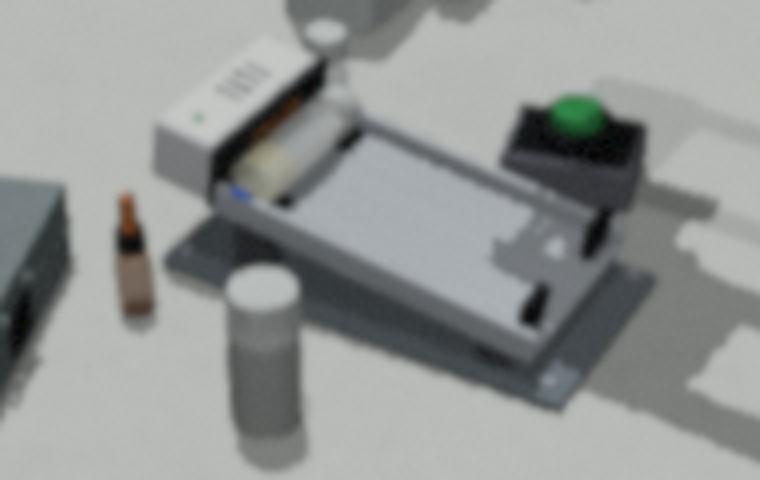

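The vial is still in the pocket, the button at (577,117) in the crop has sprung back up, and nothing else has moved. I'll hand the job in.

```bash
python3 -c "
from bench import robot
print(robot.close_job())"
```

```text
the job is handed in; nothing more can be done
None
```

The vial was pushed over the ribs into the pocket and stayed there, then the scan button was pressed to its stop and released, and the job was handed in after about 14 s of robot time.

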